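Lengthen the telescoping towel arm by one hole

TASK

Lengthen the towel arm on the blue plank by one hole: pinch its spring snap button flush with the sleeve, slide the sleeve out, away from the foot, and go on slowly until the button snaps out again through the next hole, in the collar. Be gentle: do not crush the thin tube, never pull hard on it while the button locks it, and stop pulling as soon as it clicks. Then let go, leaving the things around it where they are.

Things in the scene. Friction and masses are not known exactly. Their poses are not given: they have to be found in the camera images.
- towel_arm: Telescoping towel arm bolted to the blue plank (plank top 20 mm above the ledge). Origin on the plank's top, z up, y along the level tube from the foot to the free end. Tube axis at x = 0, 55 mm above the plank. A square steel inner tube, 22 mm wide, runs from the foot to y = +60 mm; a square sleeve slides over it along +y. It is thin: pinch with 20 to 25 N a finger; over 35 dents it.
- foot_top (a point): Top of the arm's dark steel foot, at y = -130 mm of the arm, 81 mm above the plank: a post 36 x 30 mm (x by y) on a 90 x 70 mm plate 8 mm thick. It is fixed.
- tube (a joint): How far the inner tube, with button and sleeve, has been dragged out of the rubber bush that holds it in the foot, m, + along the arm's +y: 0 unloaded, 1 mm per 5 N pull along the tube. Beyond 0.004 either way (20 N) the bush tears, as when the sleeve is pulled hard while the button locks it. A sleeve sliding freely gives about 2 mm.
- sleeve_end (a point): Free end of the sleeve, on the tube axis; moves with the sleeve. The sleeve is 30 x 30 mm outside, faces at x = +15 and -15 mm of the arm and 40 to 70 mm above the plank, 210 mm long, at the start from y = -65 to +145 mm of the arm. A black cap, 12 mm long, ends here; an upturned steel hook stands on top 2 to 30 mm before it, to 99 mm above the plank.
- first_hole (a point): Centre of the sleeve's section at its first hole, on the tube axis, 55 mm above the plank; moves with the sleeve, axes as the arm. At the start it is at y = +20 mm of the arm, with the button out through the hole in the +x face. From 20 mm on its foot side to 90 mm on its free side the sleeve is plain: pinch it from above across x, one pad over the button, one on the other face.
- button_top (a point): Crown of the spring snap button: steel pin, 10 mm diameter, rounded, on the inner tube at y = +20 mm of the arm, pointing to the arm's +x. Out, it stands 5 mm proud of the sleeve (crown at x = +20 mm). It is pushed in towards -x.
- button (a joint): How far the button is pushed in, m: 0 fully out, 0.005 flush with the sleeve's face. The spring takes 3.2 N to start, 7.2 N at flush. The sleeve slides only when it is flush to about 1 mm; under the sleeve's wall it stays in by itself, at 0.0054; in a hole it snaps out to 0 and locks the sleeve both ways, with about 1 mm of play.
- sleeve (a joint): How far the sleeve has slid out along the inner tube, +y, m: 0 at the start; its stop is at 0.080; friction 7 to 10 N. The second hole is in a square collar (34 mm wide, 24 mm long, clamped round the sleeve, moving with it) between button and foot, 40 to 66 mm from the first hole. The collar's place differs each time and is not measured: slide until the click.
- lota: Bystander: round aluminium water pot, 110 mm across, 105 mm high, origin under its centre.
- soap_case: Bystander: clear plastic soap case 72 x 102 x 32 mm with a white soap inside, origin under its centre.
- comb: Bystander: green plastic comb, 160 mm long along its y, 34 mm wide, 5 mm thick, lying flat, origin under its middle.
- cup: Bystander: white ceramic cup without handle, 76 mm across, 85 mm high, origin under its centre.

How it is judged:
By the outcome, as a careful person would: the job done as asked, in the order asked, and still so for the second after the job is handed in, with the robot touching nothing.
It also fails if it takes over 45 s, if anything falls off the work surface, if the arm or the gripper's body presses on something with over 40 N, if the wrist force passes 120 N, or if a joint passes its speed limit or range.

ROBOT

A 6-joint arm with a two-finger parallel gripper is mounted at the origin on the work surface. World frame = base frame: x ahead of the robot, y to its left, z up, the work surface at z = 0. Lengths are in m, angles in degrees, forces in N, time in s.
With the tool pointing down it reaches from about 0.35 to 0.975 m from the base axis. Payload 4.9 kg.
Tool frame: the origin (TCP) lies at the very end of the fingers, on their centre line; the grasp point (between the pads) lies 19 mm behind it (robot.grip_depth is the z of the grasp point in the tool frame, in m); z points along the fingers, y is the line along which they close (so a half turn about z gives the same grasp; the last joint's range is limited). The gripper opens to 85 mm and grips with 20 to 120 N. Pads are 22 mm wide; open, the fingers measure 114 mm over their backs; the gripper's body (76 mm by 85 mm) begins 54 mm behind the grasp point. The pads swing forward as they close: fully open they stand 13 mm farther back than shut.
Start: joints at [62.338, 3.019, 92.412, -0, 84.569, -6.818], TCP at [0.222, 0.584, 0.231] pointing down, gripper open.
Joint ranges: [-172.51, 172.51], [-57.92, 126.97], [3.15, 148.05], [-58.71, 238.71], [5.1, 150.11], [-179.66, 179.66]. Speed limits (degrees/s): [147.25, 147.25, 180, 180, 180, 180].

INTERFACE

Orientations are given as [roll, pitch, yaw] about the fixed x, y, z axes, in that order (R = Rz(yaw) Ry(pitch) Rx(roll)).
In Python, from plant import robot, vision, job_done gives the robot as it stands.
- The arm moves only by the tool apply_moves, never from a script. Its argument "increments" is a list of rows, each a list of 6 numbers: the shift along the tool's x, y, z in units of 60 mm (1.0 is 60 mm), then the turn, a rotation vector about the tool's x, y, z in units of 5 degrees (1.0 is 5 degrees). In form: [[x, y, z, rx, ry, rz], ...]. A call has 1 to 8 rows; each row is the pose to reach, as a shift and turn from the pose commanded when the call began, along the tool's axes at that moment; what a row does not reach only later rows make up. A row lasts 1/8 s, in which the tool goes at most 62.5 mm and 10.7 degrees, less where a joint would pass 70% of its speed; a pose out of reach is approached as far as the arm can. A call with a gripper value outside its range is refused whole. "grip" is the finger opening in mm, from 0 to 85.4, set as the call begins (left out, the last holds). The fingers move at their own pace and stop on an object; "newtons" is the grip in N (left out, the last holds). Time passes only in rows, so rows that repeat a pose let the fingers close. It gives the time, the measured TCP pose, the force, the opening and the grip force at its end, in the units of the state.
- robot.sense(): the state, without advancing time (a new reading comes with each control period).
- vision.get_image(name): name is "scene" or "side" or "wrist"; returns the picture (480x640x3 uint8, blue, green, red); there is no depth.
- vision.camera_info(name): a dict with "camera_matrix" (3x3 intrinsics, pixels), "T" (4x4, takes a point from camera to world coordinates); the wrist camera has in their place "tool_from_camera" (4x4, takes a point from camera to tool coordinates, whose origin is the TCP and whose axes are the flange's). Camera axes: x right, y up, looking along -z (the intrinsics and any distortion apply to the point x, -y, -z); pixel columns grow to the right and rows downward; lengths in m; the calibration is good to about 2 mm. A picture is of the moment at which its call begins: read the wrist's pose just before it. camera_info takes no time and is no camera call.
- job_done(): hands the job in; it is judged then, once.
The state is a dict: "t": time; "joints": joint angles; "qvel": joint speeds; "joint_efforts": joint torques, N m; "position": TCP position; "ee_rot": TCP orientation; "contact_force": force on the tool from outside, world axes, zero at the start; "wrist_torque": the same for the moment, N m; "grip_width": finger opening in m; "grasp_force": force on a finger pad.
Only numpy, scipy, OpenCV 4.12 (cv2) and the standard library are available. Lean on these libraries where they do the work, as an engineer would, in place of code of your own. Each camera call takes 0.05 s, during which the arm holds its last target. There are 200 camera calls.

## Working session

There is one attempt and no reset: what is moved stays moved. The work goes in short steps, Python scripts to look and compute and a tool call to move; the robot and the scene stay as the last step left them, time stands still between calls to the robot, and variables do not carry over. Pictures are saved under pics/ and viewed, at most 10 in all, crops included, and the job is handed in when it is done.

Besides the shell and the picture viewer there is one more tool, called after "Emit:" as name(argument=value, ...), one argument or row to a line, values as JSON. apply_moves: Moves the arm, as the interface text tells. Its arguments: {"type":"object","properties":{"increments":{"type":"array","items":{"type":"array","items":{"type":"number"}}},"grip":{"type":"number"},"newtons":{"type":"number"}},"required":["increments"]}

```bash
mkdir -p pics
python3 - <<'E'
from plant import robot, vision
import cv2, numpy as np
s=robot.sense(); print(s['position'],s['ee_rot'],s['t'])
for n in ("scene","side","wrist"):
    im=vision.get_image(n); cv2.imwrite(f"pics/{n}0.png",im)
    c=vision.camera_info(n); print(n,{k:np.round(v,4).tolist() if not isinstance(v,str) else v for k,v in c.items()})
E
```

```text
[0.22210788 0.58354257 0.23006811] [-1.79883761e+02 -1.54690674e-02  1.59154146e+02] 0.0
scene {'camera_matrix': [[585.3943, 0.0, 323.8288], [0.0, 585.3943, 241.4815], [0.0, 0.0, 1.0]], 'T': [[-0.0776, -0.7732, 0.6294, 1.4278], [0.9969, -0.0666, 0.0411, 0.1257], [0.0102, 0.6306, 0.776, 1.1087], [0.0, 0.0, 0.0, 1.0]]}
side {'camera_matrix': [[470.9844, 0.0, 314.6284], [0.0, 470.9844, 240.9488], [0.0, 0.0, 1.0]], 'T': [[-0.9938, 0.0734, -0.0837, 0.4874], [-0.1113, -0.6485, 0.7531, 0.8229], [0.001, 0.7577, 0.6526, 0.7708], [0.0, 0.0, 0.0, 1.0]]}
wrist {'camera_matrix': [[403.7726, 0.0, 320.8008], [0.0, 403.7726, 238.9564], [0.0, 0.0, 1.0]], 'tool_from_camera': [[-0.0004, 0.9659, 0.2591, 0.0643], [1.0, 0.0002, 0.0009, -0.0002], [0.0008, 0.2591, -0.9659, -0.1428], [0.0, 0.0, 0.0, 1.0]]}
```

View pics/scene0.png

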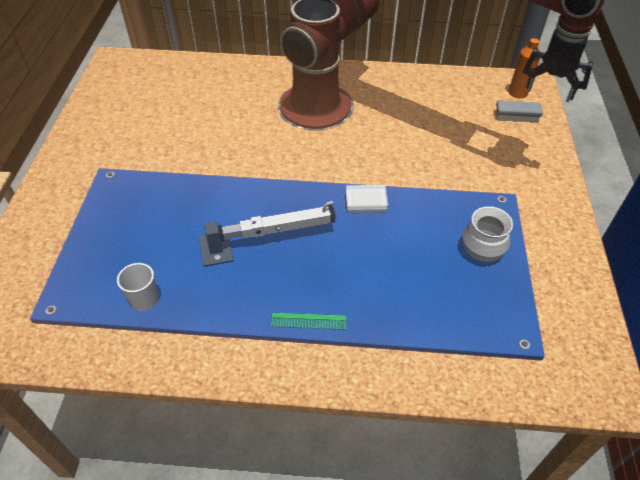

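View pics/side0.png

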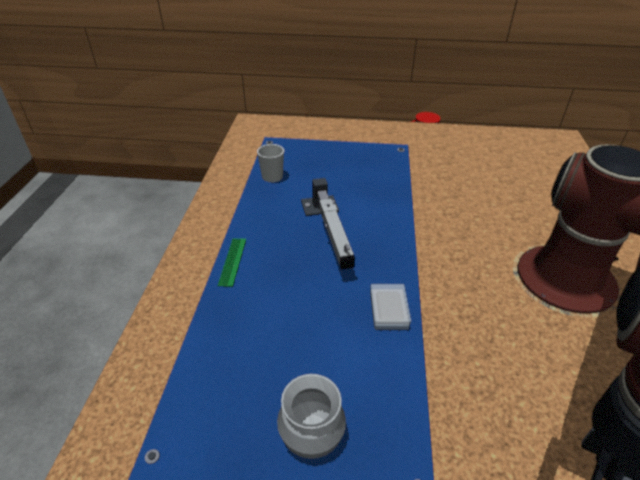

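View pics/wrist0.png

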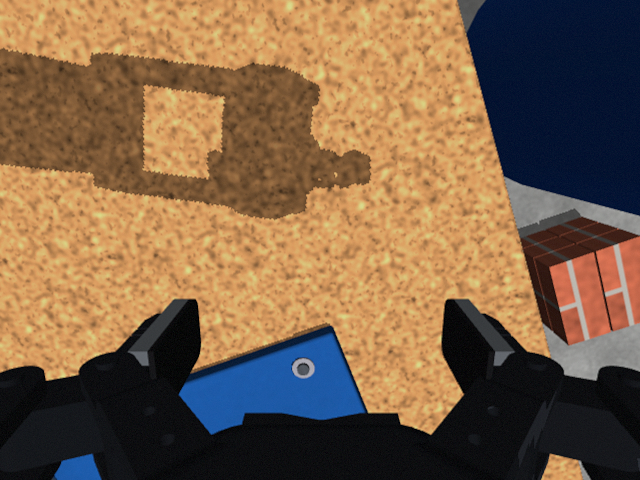

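The scene view has the foot at about (213,240), the sleeve end at (330,212), and the button near (279,229). I'll enlarge both views.

Run:
```python
import cv2, numpy as np
a=cv2.imread('pics/scene0.png')[190:275,190:350]; b=cv2.imread('pics/side0.png')[170:280,290:370]
a=cv2.resize(a,None,fx=5,fy=5,interpolation=cv2.INTER_CUBIC); cv2.imwrite('pics/a.png',a)
b=cv2.resize(b,None,fx=5,fy=5,interpolation=cv2.INTER_CUBIC); cv2.imwrite('pics/b.png',b)
```

```text
(no output)
```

View pics/a.png

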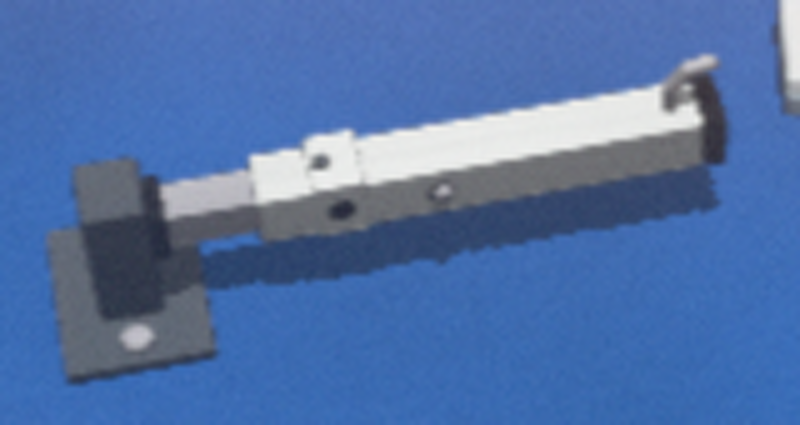

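View pics/b.png

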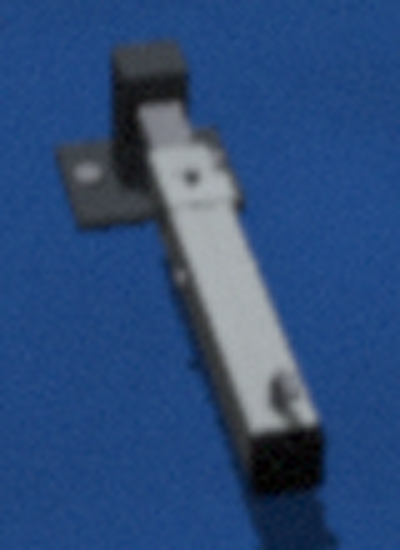

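The crops show the sleeve's bright top face, the collar at about scene (256,225), and the button at (278.2,228). The button points toward the scene camera, which is world +x. Next I'll measure the top face on z=0.09 from both views.

```bash
cat > h.py <<'E'
import cv2, numpy as np
def cast(info,px,z):
    K=np.array(info['camera_matrix']);T=np.array(info['T'])
    u=np.atleast_2d(px).astype(float); d=np.c_[(u[:,0]-K[0,2])/K[0,0],-(u[:,1]-K[1,2])/K[1,1],-np.ones(len(u))]@T[:3,:3].T
    return T[:3,3]+d*((z-T[2,3])/d[:,2])[:,None]
E
python3 - <<'E'
from plant import vision
from h import *
def meas(n,roi,thr):
    im=cv2.imread(f'pics/{n}0.png').astype(int); x0,y0,x1,y1=roi
    m=np.zeros(im.shape[:2],np.uint8); m[y0:y1,x0:x1]=((im.min(2)>thr)[y0:y1,x0:x1])*255
    nl,l,st,_=cv2.connectedComponentsWithStats(m); k=1+np.argmax(st[1:,4]); m=(l==k)
    ys,xs=np.nonzero(m); P=cast(vision.camera_info(n),np.c_[xs,ys],.09)[:,:2]
    c=P.mean(0); w=np.linalg.svd(P-c,full_matrices=False)[2][0]; w*=np.sign(w[1])
    # refine: slice along axis, mid-free region
    for _ in range(3):
        s=(P-c)@w; nrm=np.array([w[1],-w[0]]); t=(P-c)@nrm
        bins=np.arange(np.percentile(s,40),np.percentile(s,85),.004); mid=[];ss=[];wd=[]
        for b in bins:
            q=t[(s>=b)&(s<b+.004)]
            if len(q)>3: mid.append(q.mean());ss.append(b+.002);wd.append(np.ptp(q))
        a=np.polyfit(ss,mid,1); c=c+nrm*a[1]; w=w+nrm*a[0]; w/=np.linalg.norm(w)
    s=(P-c)@w
    print(n,'n',len(P),'yaw of +y',np.degrees(np.arctan2(w[1],w[0])),'c',c,'len',np.ptp(s),'width',np.median(wd),'ends',c+w*s.min(),c+w*s.max())
    return c,w
c,w=meas('scene',(190,190,350,275),175)
c2,w2=meas('side',(290,170,370,280),110)
I=vision.camera_info('scene');J=vision.camera_info('side')
n=np.array([w[1],-w[0]])
b=cast(I,[278.1,228],.075)[0]; print('button',b,'off axis',(b[:2]-c)@n, 'side',cast(J,[290+180/5,170+272/5],.075))
f=cast(I,[[190+75/5,190+165/5],[190+135/5,190+160/5],[190+140/5,190+215/5],[190+85/5,190+222/5]],.101);print('foot',f.mean(0),f)
fs=cast(J,[[290+112/5,170+50/5],[290+180/5,170+42/5],[290+187/5,170+74/5],[290+117/5,170+82/5]],.101);print('foot side',fs.mean(0))
# cap end
e=cast(I,[[190+665/5,190+86/5],[190+705/5,190+130/5]],.09);print('end',e)
E
```

```text
scene n 918 yaw of +y 108.27574259150606 c [ 0.54480689 -0.04079426] len 0.24685551093863062 width 0.02594163126228542 ends [ 0.58418463 -0.16003087] [0.5067731  0.07437283]
side n 768 yaw of +y 108.13928836284684 c [ 0.53704475 -0.03148918] len 0.24279144457847335 width 0.027866374888281073 ends [ 0.57778147 -0.15583455] [0.50219367 0.07489076]
button [ 0.55843948 -0.03770351  0.075     ] off axis 0.013914175025470626 side [[ 0.55664036 -0.04249723  0.075     ]]
foot [ 0.59335833 -0.18246752  0.101     ] [[ 0.57980782 -0.20067569  0.101     ]
 [ 0.57449075 -0.1741737   0.101     ]
 [ 0.60649854 -0.16568463  0.101     ]
 [ 0.61263621 -0.18933607  0.101     ]]
foot side [ 0.58564396 -0.17869307  0.101     ]
end [[0.4981053  0.06174427 0.09      ]
 [0.52408619 0.08244885 0.09      ]]
```

Emit:
apply_moves(
  increments=[
    [-8.68,-7.82,0.3,0,0,10.2],
    [-8.68,-7.82,0.3,0,0,10.2],
    [-8.68,-7.82,0.3,0,0,10.2],
    [-8.68,-7.82,0.3,0,0,10.2],
    [-8.68,-7.82,0.3,0,0,10.2],
    [-8.68,-7.82,0.3,0,0,10.2],
    [-8.68,-7.82,0.3,0,0,10.2],
    [-8.68,-7.82,0.3,0,0,10.2],
  ],
  grip=70,
)

```text
t: 1.15
position: [0.4508, 0.1373, 0.2184]
ee_rot: [180.0, -0.0, 108.2]
contact_force: [1.3, 0.7, 0.2]
grip_width: 0.0697
grasp_force: 0.0
```

Emit:
apply_moves(
  increments=[
    [-0.82,0.13,0,0,0,0],
    [-1.64,0.26,0,0,0,0],
    [-2.46,0.39,0,0,0,0],
    [-3.28,0.52,0,0,0,0],
    [-3.28,0.52,0,0,0,0],
    [-3.28,0.52,0,0,0,0],
  ],
)

```text
t: 1.9
position: [0.5409, -0.0377, 0.218]
ee_rot: [-180.0, -0.1, 108.1]
contact_force: [0.2, 0.4, -0.5]
grip_width: 0.0699
grasp_force: 0.0
```

Run:
```python
from plant import robot,vision
import cv2
s=robot.sense();print(s['position'],s['ee_rot'],s['contact_force'],s['t'])
cv2.imwrite('pics/wrist1.png',vision.get_image('wrist'))
```

```text
[ 0.54094894 -0.03768492  0.21800449] [-1.79954957e+02 -5.45902459e-02  1.08139003e+02] [ 0.204993    0.40529372 -0.45819443] 1.9
```

View pics/wrist1.png

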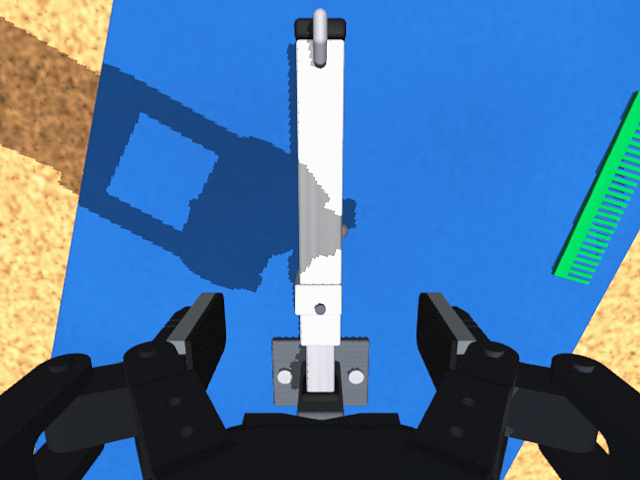

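The wrist view shows the sleeve vertical at columns 298-343, the button at (345,231), the collar starting at row 286 with a dot at (320,309), and the cap end at row 20.

```bash
cat >> h.py <<'E'
def wcast(cam,pos,rpy,px,z):
    from scipy.spatial.transform import Rotation as R
    A=np.eye(4);A[:3,:3]=R.from_euler('xyz',rpy,degrees=True).as_matrix();A[:3,3]=pos
    P=cast({'camera_matrix':cam['camera_matrix'],'T':A@np.array(cam['tool_from_camera'])},px,z)
    return P,(P-A[:3,3])@A[:3,:3]
E
python3 - <<'E'
from plant import robot,vision
from h import *
s=robot.sense();c=vision.camera_info('wrist')
im=cv2.imread('pics/wrist1.png').astype(int)
for r in (70,100,130,240,265):
    b=im[r];m=(b[:,2]>120)&(abs(b[:,2]-b[:,0])<60); xs=np.nonzero(m[270:370])[0]+270
    print(r,xs.min(),xs.max(), wcast(c,s['position'],s['ee_rot'],[[xs.min()-.5,r],[xs.max()+.5,r]],.09)[1][:,1]*1e3)
f=lambda p,z:print(p,z,np.round(wcast(c,s['position'],s['ee_rot'],[p],z)[1][0]*1e3,1))
f([345,231],.075);f([348,231],.075);f([320,286],.092);f([320,309],.092);f([320,316],.092);f([320,345],.09);f([320,42],.09);f([320,393],.101);f([320,388],.077)
print(im[286:350:2,308].tolist()); print(im[300:324:3,297].tolist())
cv2.imwrite('pics/w1c.png',cv2.resize(im[200:410,260:380].astype(np.uint8),None,fx=2.8,fy=2.8,interpolation=2))
E
```

```text
70 297 343 [-14.55462436  14.80556592]
100 297 343 [-14.83814093  15.05651099]
130 297 342 [-15.13217093  14.66891313]
240 299 340 [-14.92015516  14.27428991]
265 300 341 [-14.48204269  15.2045438 ]
[345, 231] 0.075 [ -6.2  18.2 143.1]
[348, 231] 0.075 [ -6.2  20.4 143.1]
[320, 286] 0.092 [-42.3  -0.  126.1]
[320, 309] 0.092 [-60.1  -0.  126.1]
[320, 316] 0.092 [-65.6  -0.  126.1]
[320, 345] 0.09 [-90.2  -0.  128. ]
[320, 42] 0.09 [1.171e+02 1.000e-01 1.282e+02]
[320, 393] 0.101 [-1.236e+02 -1.000e-01  1.170e+02]
[320, 388] 0.077 [-1.363e+02 -1.000e-01  1.410e+02]
[[249, 248, 247], [253, 252, 253], [252, 252, 253], [252, 252, 253], [252, 252, 253], [253, 252, 253], [253, 252, 253], [253, 252, 253], [252, 252, 252], [253, 252, 253], [252, 252, 253], [252, 252, 252], [252, 252, 252], [253, 252, 252], [245, 244, 243], [253, 252, 252], [252, 252, 251], [252, 251, 251], [252, 251, 251], [252, 251, 250], [252, 251, 251], [252, 251, 251], [252, 251, 251], [252, 251, 250], [252, 251, 250], [251, 251, 250], [251, 251, 250], [251, 251, 250], [251, 251, 250], [248, 247, 246], [231, 224, 225], [235, 227, 228]]
[[253, 253, 253], [253, 252, 252], [253, 252, 252], [251, 251, 250], [253, 253, 253], [225, 148, 100], [230, 129, 44], [232, 131, 49]]
```

View pics/w1c.png

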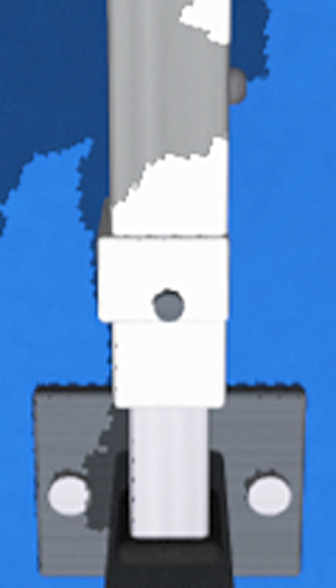

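Emit:
apply_moves(
  increments=[
    [-0.1,0,0.6,0,0,0],
    [-0.1,0,1.2,0,0,0],
    [-0.1,0,1.8,0,0,0],
    [-0.1,0,2.3,0,0,0],
    [-0.1,0,2.6,0,0,0],
    [-0.1,0,2.7,0,0,0],
    [-0.1,0,2.7,0,0,0],
  ],
  grip=60,
  newtons=22,
)

```text
t: 2.82
position: [0.5436, -0.0435, 0.0571]
ee_rot: [180.0, 0.0, 108.2]
contact_force: [0.8, -0.9, 0.4]
grip_width: 0.06
grasp_force: 0.0
```

Emit:
apply_moves(
  increments=[
    [0,0,0,0,0,0],
    [0,0,0,0,0,0],
    [0,0,0,0,0,0],
    [0,0,0,0,0,0],
  ],
  grip=44,
)

```text
t: 3.32
position: [0.5434, -0.0438, 0.0567]
ee_rot: [180.0, 0.0, 108.2]
contact_force: [-0.1, -0.8, -0.5]
grip_width: 0.044
grasp_force: 0.0
```

Run:
```python
from plant import robot,vision
import cv2
s=robot.sense();print(s['position'],s['ee_rot'],s['contact_force'],s['grip_width'],s['t'])
im=vision.get_image('wrist');cv2.imwrite('pics/wrist2.png',im)
sc=vision.get_image('scene');cv2.imwrite('pics/scene2.png',sc)
a=cv2.resize(sc[180:280,190:350],(640,400),interpolation=2); b=im[:,:][150:350,160:480]
import numpy as np
cv2.imwrite('pics/c2.png',np.vstack([a[:,:][:400],]))
```

```text
[ 0.54335693 -0.04377407  0.0567121 ] [1.79980146e+02 1.12773777e-02 1.08151378e+02] [-0.14355697 -0.77418681 -0.547006  ] 0.0439617242421692 3.325
```

View pics/wrist2.png

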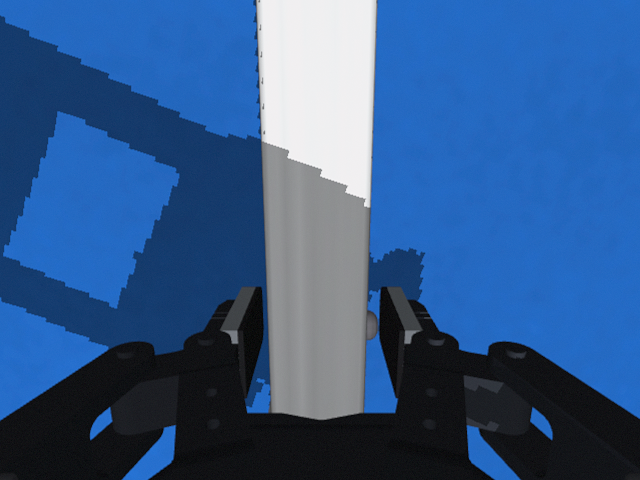

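The wrist view shows the pads straddling the sleeve, with the button at (371,325) just inside the right pad's face. Next I'll compute the offsets.

Run:
```python
from plant import robot,vision
from h import *
s=robot.sense();c=vision.camera_info('wrist')
f=lambda p,z:print(p,z,np.round(wcast(c,s['position'],s['ee_rot'],[p],z)[1][0]*1e3,1))
f([371,325],.075);f([377,325],.075);f([263,150],.09);f([373,150],.09);f([268,300],.09);f([368,300],.09);f([260,288],.075);f([382,288],.075)
for r in(20,80,150,260,300): print(r,(lambda g:[(int(i)+250,int(g[i])) for i in np.argsort(-abs(g))[:5]])(np.diff(cv2.imread('pics/wrist2.png').astype(int)[r,250:390,2])))
```

```text
[371, 325] 0.075 [  1.   17.5 -18.5]
[377, 325] 0.075 [  1.   19.5 -18.5]
[263, 150] 0.09 [ 59.5 -14.8 -33.5]
[373, 150] 0.09 [ 59.5  14.3 -33.5]
[268, 300] 0.09 [ 16.7 -14.9 -33.5]
[368, 300] 0.09 [ 16.7  14.3 -33.5]
[260, 288] 0.075 [ 14.4 -19.5 -18.5]
[382, 288] 0.075 [ 14.4  20.7 -18.5]
20 [(256, 89), (375, -66), (376, -62), (257, 47), (255, 36)]
80 [(258, 93), (373, -68), (374, -64), (259, 60), (262, 60)]
150 [(371, -77), (372, -59), (287, 52), (288, 51), (260, 50)]
260 [(265, 56), (368, -46), (264, 35), (367, -26), (369, -20)]
300 [(266, 65), (367, -41), (366, -37), (267, 33), (369, 24)]
```

Emit:
apply_moves(
  increments=[
    [0,-0.007,0,0,0,0],
    [0,-0.007,0,0,0,0],
    [0,-0.007,0,0,0,0],
    [0,-0.007,0,0,0,0],
    [0,-0.007,0,0,0,0],
    [0,-0.007,0,0,0,0],
    [0,-0.007,0,0,0,0],
    [0,-0.007,0,0,0,0],
  ],
  grip=26,
  newtons=23,
)

```text
t: 4.42
position: [0.5423, -0.0441, 0.0569]
ee_rot: [-179.9, -0.0, 108.2]
contact_force: [-5.1, -1.3, 5.2]
grip_width: 0.0294
grasp_force: 26.0
```

Emit:
apply_moves(
  increments=[
    [0,-0.008,0,0,0,0],
    [0.017,-0.008,0,0,0,0],
    [0.033,-0.008,0,0,0,0],
    [0.05,-0.008,0,0,0,0],
    [0.05,-0.008,0,0,0,0],
  ],
  newtons=22,
)

```text
t: 5.05
position: [0.5419, -0.0428, 0.057]
ee_rot: [-180.0, 0.2, 108.2]
contact_force: [-1.5, -7.6, 4.5]
grip_width: 0.0296
grasp_force: 25.8
```

Emit:
apply_moves(
  increments=[
    [0.017,0,0,0,0,0],
    [0.033,0,0,0,0,0],
    [0.05,0,0,0,0,0],
    [0.05,0,0,0,0,0],
  ],
)

```text
t: 5.55
position: [0.5414, -0.0413, 0.057]
ee_rot: [180.0, 0.4, 108.2]
contact_force: [0.1, -12.4, 2.3]
grip_width: 0.0301
grasp_force: 25.6
```

Emit:
apply_moves(
  increments=[
    [0.01,0,0,0,0,0],
    [0.02,0,0,0,0,0],
    [0.02,0,0,0,0,0],
  ],
)

```text
t: 5.92
position: [0.5411, -0.0402, 0.057]
ee_rot: [180.0, 0.4, 108.2]
contact_force: [-1.4, -13.0, 1.1]
grip_width: 0.0297
grasp_force: 25.5
```

Emit:
apply_moves(
  increments=[
    [0.017,0,0,0,0,0],
    [0.033,0,0,0,0,0],
    [0.05,0,0,0,0,0],
    [0.067,0,0,0,0,0],
    [0.067,0,0,0,0,0],
  ],
)

```text
t: 6.55
position: [0.5397, -0.0361, 0.057]
ee_rot: [180.0, 0.3, 108.2]
contact_force: [-0.8, -11.5, 2.6]
grip_width: 0.0299
grasp_force: 25.3
```

Emit:
apply_moves(
  increments=[
    [0.025,0,0,0,0,0],
    [0.055,0,0,0,0,0],
    [0.09,0,0,0,0,0],
    [0.125,0,0,0,0,0],
    [0.16,0,0,0,0,0],
    [0.195,0,0,0,0,0],
    [0.225,0,0,0,0,0],
    [0.25,0,0,0,0,0],
  ],
)

```text
t: 7.55
position: [0.5351, -0.0219, 0.0569]
ee_rot: [180.0, 0.4, 108.2]
contact_force: [-0.1, -12.5, 2.4]
grip_width: 0.0297
grasp_force: 24.9
```

Run:
```python
from plant import robot,vision
import cv2
s=robot.sense();print(s['position'],s['contact_force'],s['t'])
im=vision.get_image('scene');cv2.imwrite('pics/scene3.png',im)
cv2.imwrite('pics/c3.png',cv2.resize(im[180:280,190:350],None,fx=5,fy=5,interpolation=2))
```

```text
[ 0.53506436 -0.02191729  0.05692198] [ -0.10689072 -12.52866573   2.42353468] 7.55
```

View pics/c3.png

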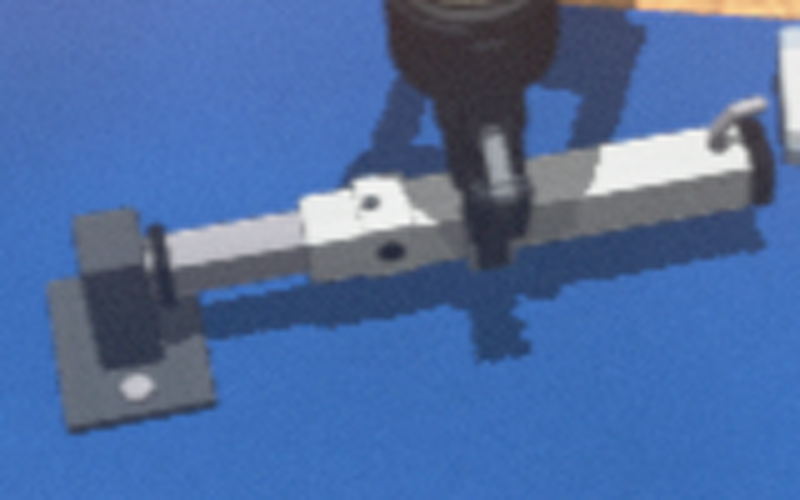

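The scene crop shows the sleeve moving with the pads: the collar hole is now at crop (391,250), about 22 mm out, and the button is hidden under the wall.

Emit:
apply_moves(
  increments=[
    [0.03,0,0,0,0,0],
    [0.065,0,0,0,0,0],
    [0.1,0,0,0,0,0],
    [0.135,0,0,0,0,0],
    [0.17,0,0,0,0,0],
    [0.205,0,0,0,0,0],
    [0.24,0,0,0,0,0],
    [0.26,0,0,0,0,0],
  ],
)

```text
t: 8.6
position: [0.5302, -0.0069, 0.0569]
ee_rot: [180.0, 0.3, 108.2]
contact_force: [-1.3, -12.0, 2.8]
grip_width: 0.0294
grasp_force: 25.0
```

Emit:
apply_moves(
  increments=[
    [0.01,0,0,0,0,0],
    [0.02,0,0,0,0,0],
    [0.03,0,0,0,0,0],
  ],
)

```text
t: 8.98
position: [0.5297, -0.0054, 0.057]
ee_rot: [180.0, 0.4, 108.2]
contact_force: [-0.0, -11.8, 2.3]
grip_width: 0.0299
grasp_force: 25.0
```

Emit:
apply_moves(
  increments=[
    [0.008,0,0,0,0,0],
    [0.016,0,0,0,0,0],
    [0.024,0,0,0,0,0],
  ],
)

```text
t: 9.35
position: [0.5292, -0.004, 0.057]
ee_rot: [180.0, 0.4, 108.2]
contact_force: [-1.4, -11.6, 3.3]
grip_width: 0.0296
grasp_force: 25.0
```

Emit:
apply_moves(
  increments=[
    [0.008,0,0,0,0,0],
    [0.016,0,0,0,0,0],
    [0.024,0,0,0,0,0],
  ],
)

```text
t: 9.72
position: [0.5288, -0.0026, 0.057]
ee_rot: [180.0, 0.4, 108.2]
contact_force: [-0.8, -12.2, 2.1]
grip_width: 0.0295
grasp_force: 25.0
```

Emit:
apply_moves(
  increments=[
    [0.008,0,0,0,0,0],
    [0.016,0,0,0,0,0],
    [0.024,0,0,0,0,0],
  ],
)

```text
t: 10.1
position: [0.528, -0.0003, 0.0569]
ee_rot: [-180.0, 0.2, 108.1]
contact_force: [-1.6, -7.5, 5.1]
grip_width: 0.0297
grasp_force: 25.2
```

Emit:
apply_moves(
  increments=[
    [0.007,0,0,0,0,0],
    [0.013,0,0,0,0,0],
    [0.02,0,0,0,0,0],
  ],
)

```text
t: 10.48
position: [0.5274, 0.0012, 0.0569]
ee_rot: [-180.0, 0.2, 108.2]
contact_force: [-2.6, -7.1, 4.6]
grip_width: 0.0298
grasp_force: 25.3
```

Force dropped, so I'll look before pulling any further.

Run:
```python
from plant import robot,vision
import cv2
s=robot.sense();print(s['position'],s['contact_force'],s['t'])
im=vision.get_image('scene');cv2.imwrite('pics/scene4.png',im)
cv2.imwrite('pics/c4.png',cv2.resize(im[200:260,220:320],None,fx=8,fy=8,interpolation=2))
```

```text
[0.52743755 0.00118052 0.05689324] [-2.63407439 -7.14146404  4.5750339 ] 10.475
```

View pics/c4.png

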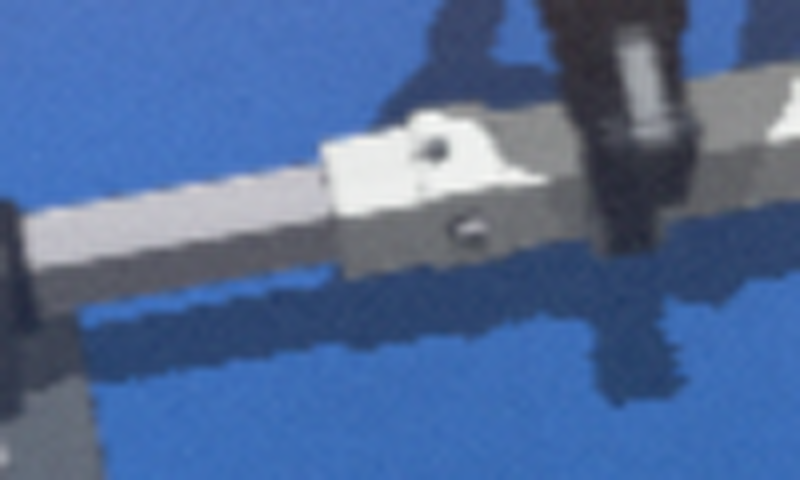

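The crop shows the bright button crown in the collar hole at scene (278.7,228.5). I'll compare it numerically with the initial fully-out button.

Run:
```python
import cv2,numpy as np
for n in('scene0','scene3','scene4'):
    g=cv2.cvtColor(cv2.imread(f'pics/{n}.png'),cv2.COLOR_BGR2GRAY).astype(int)
    p=g[224:233,273:285]; print(n);print(p)
    q=np.clip(p[1:8,2:10]-125,0,None); ys,xs=np.mgrid[225:232,275:283]; print((xs*q).sum()/max(q.sum(),1),(ys*q).sum()/max(q.sum(),1))
```

```text
scene0
[[225 224 221 210 183 153 138 126 127 126 124 118]
 [144 133 127 126 122 114 110 112 113 114 112 110]
 [116 112 111 109 101 100 100 107 110 111 113 111]
 [111 110 105  92 107 156 147 108 104 111 110 111]
 [112 109  93  95 138 165 152 115 106 110 112 108]
 [110 109  91  75 101 105  91  98 105 109 109 110]
 [110 112 106  95  88  85  90 105 108 106 102 105]
 [109 111 108  99  91  94  95 111 105  90  80  75]
 [105 111 103  90  79  72  68  77  76  75  73  71]]
278.20588235294116 227.5441176470588
scene3
[[215 226 220 203 156 116 107 104 102  83  61  52]
 [136 134 131 126 114 100  98  97  98  86  66  56]
 [114 116 115 114 106  99  97  98  98  90  75  55]
 [111 111 112 112 110 105 101  97  97  91  75  56]
 [114 112 113 111 113 112 102  97  94  90  78  66]
 [114 112 114 110 111 113 110 100  98  90  84  85]
 [112 113 110 112 108 110 112 104  97  95  86  84]
 [111 109 107 109 106 104 103 105  94  84  79  86]
 [110 111 102  92  86  78  72  77  75  71  79  85]]
275.14285714285717 225.0
scene4
[[211 205 175 145 138 134 131 124 121 118 119 119]
 [138 129 122 115 116 114 113 115 116 113 115 110]
 [115 112 114 108 108 101 100 110 116 115 114 111]
 [110 112 108  93  83 108 128 117 110 115 110 111]
 [112 111  99  83 127 159 160 138 112 111 108 110]
 [111 109 107  85 103 100  87  97 109 112 108 108]
 [106 110 111  98  90  82  79  89 107 113 108 103]
 [111 110 109 101 102  99  95  96 106 105  98  78]
 [105 107 106 105  96  98 100  91  81  79  69  67]]
278.71264367816093 227.9655172413793
```

The crown matches the fully-out button, with no inward shift and a slight drift along +y from the drag, so it has clicked. I'll relax the pull, open and lift away.

Emit:
apply_moves(
  increments=[
    [-0.012,0,0,0,0,0],
    [-0.025,0,0,0,0,0],
    [-0.025,0,0,0,0,0],
  ],
)

```text
t: 10.9
position: [0.5277, 0.0005, 0.0569]
ee_rot: [-180.0, 0.1, 108.2]
contact_force: [-3.9, -4.5, 5.2]
grip_width: 0.0295
grasp_force: 25.4
```

Emit:
apply_moves(
  increments=[
    [0,0,0,0,0,0],
    [0,0,0,0,0,0],
    [0,0,0,0,0,0],
    [0,0,0,0,0,0],
    [0,0,0,0,0,0],
    [0,0,0,0,0,0],
  ],
  grip=64,
)

```text
t: 11.65
position: [0.5275, 0.0013, 0.0565]
ee_rot: [180.0, -0.0, 108.2]
contact_force: [0.5, 0.2, -0.2]
grip_width: 0.064
grasp_force: 0.0
```

Emit:
apply_moves(
  increments=[
    [0,0,-0.3,0,0,0],
    [0,0,-0.8,0,0,0],
    [0,0,-1.4,0,0,0],
    [0,0,-2.0,0,0,0],
    [0,0,-2.5,0,0,0],
    [0,0,-2.7,0,0,0],
    [0,0,-2.7,0,0,0],
  ],
)

```text
t: 12.52
position: [0.528, 0.0012, 0.2197]
ee_rot: [179.9, 0.1, 108.2]
contact_force: [-0.1, 0.3, -0.5]
grip_width: 0.0643
grasp_force: 0.0
```

Run:
```python
from plant import robot,vision
from h import *
s=robot.sense();print(s['position'],s['contact_force'],s['t'])
im=vision.get_image('scene');cv2.imwrite('pics/scene5.png',im)
g=cv2.cvtColor(im,cv2.COLOR_BGR2GRAY).astype(int);print(g[222:234,270:288])
w=vision.get_image('wrist');cv2.imwrite('pics/wrist5.png',w);print(cv2.cvtColor(w,cv2.COLOR_BGR2GRAY)[300:480:8,320].tolist())
a=cv2.imread('pics/scene0.png')
d=cv2.absdiff(a,im).max(2)
for n,(x0,y0,x1,y1) in dict(lota=(460,205,515,265),soap=(348,184,388,212),comb=(270,312,348,330),cup=(115,262,160,310)).items(): print(n,(d[y0:y1,x0:x1]>60).sum())
```

```text
[0.52797155 0.00121722 0.2196646 ] [-0.1361478   0.28417146 -0.49978878] 12.525
[[235 219 226 236 237 238 237 236 236 235 236 233 213 221 228 228 227 218]
 [236 234 231 235 235 231 232 230 223 206 180 161 150 161 153 139 133 130]
 [233 232 222 220 204 172 147 137 128 128 127 121 113 117 120 116 115 114]
 [218 197 159 136 130 119 116 115 114 118 116 114 110 111 113 113 112 108]
 [129 129 119 116 119 115 110 114 110 114 117 113 107 109 110 112 114 113]
 [111 114 114 113 115 111  92 107 137 138 107 104 109 113 110 113 112 109]
 [109 111 111 114 113  88  83 138 163 154 117 106 109 109 111 110 113 109]
 [110 113 112 113 106  91  71 100 104  93 102 109 112 107 112 114 112 110]
 [112 111 108 111 109 107  87  86  81  89 111 109 109 104 104 110 105  94]
 [107 108 109 109 109 110 103  95  95  97 108 109 104  88  79  75  72  69]
 [106 104 103 105 109 106 106 100  99 100  96  86  77  70  68  70  70  70]
 [ 92  80  78  80  94  92  81  76  72  73  71  71  69  70  68  67  66  67]]
[123, 231, 250, 250, 250, 229, 229, 228, 227, 226, 225, 223, 222, 221, 219, 42, 20, 20, 21, 25, 23, 21, 22]
lota 0
soap 47
comb 0
cup 0
```

```bash
python3 -c "
from plant import job_done
print(job_done())"
```

```text
the job is handed in; nothing more can be done
None
```

The towel arm is one hole longer: the button is out through the collar hole after the sleeve slid about 46 mm. The robot has let go and is clear; lota, comb and cup look unmoved, but about 47 changed pixels by the soap case (probably the extended sleeve or a shadow) went unchecked before I handed in at about 12.6 s.

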